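# Uncover the low instrument jar

### The job

Open the low, wide steel jar so that the dish inside can be reached: lift its loose lid off by the knob and set it down, not dropped, flat and knob up in the shallow steel tray, then let go. Leave that jar standing where it is, and leave the tall narrow jar closed and where it stands.

Things in the scene. Friction and masses are not known exactly. Their poses are not given: they have to be found in the camera images.
- low_jar: the low, wide, open-topped round jar of plain steel, 100 mm across and 60 mm high, loose (about 0.5 kg), standing upright on the bench; wall 3 mm; origin at the centre of its underside, z up along its axis. A petri dish 71 mm across lies inside. At the start its lid is on it.
- low_lid: loose round steel lid resting on the low jar, 0.16 kg, 106 mm across. Origin: centre of its underside, 54 mm above the bench at the start; z up. Above the origin: plug 82 mm across, 0 to 6 mm (hangs in the jar's mouth, 3 mm play or more); flange to 10; stem 14 mm across to 24; upright black cylinder knob, 26 mm across, 24 to 46 mm: grip it at 36 mm, in any direction. Set down, it stands on its plug.
- tall_lid: the similar lid of the other jar, which is tall and narrow (72 mm across, 95 mm high, plain steel): 78 mm across, same black knob; origin at the centre of its underside, on the axis of that jar, 89 mm above the bench; the knob's top is 135 mm above the bench. To be left alone.
- tray: the shallow open rectangular steel tray, 176 mm (its x) by 162 mm (its y) over the rim, fixed to the bench; origin at the centre of its underside, floor 2 mm above the bench, rolled rim up to 17 mm above the bench; the clear floor inside is about 164 by 150 mm, so the lid lies flat in it with its axis up to about 20 mm from the centre.
Not all that is in view belongs to the job. What is shaped like the low_lid but orange is not meant.

How it is judged (in metres and radians):
On the way:
1. the low jar's lid is held by the fingers, clear above its jar (underside 15 mm over the rim), jar still standing in place (z of low_lid in the frame of low_jar above 0.075 m and contact force between the fingers and low_lid above 0.5 N and distance of low_jar from where it was at the start of the episode below 0.03 m and angle between low_jar's own z axis and vertical below 0.1 rad), for 0.1 s.
At the end, for the whole second after the job is handed in: The low jar's lid is released and at rest flat on the tray's floor, knob up (tilt under 6 deg, axis within 40 mm of the tray's centre along its x, 34 mm along its y); the low jar is upright, within 30 mm of its start; the tall jar's lid is still on, upright, within 20 mm of its start (x of low_lid in the frame of tray between -0.04 and 0.04 m and y of low_lid in the frame of tray between -0.034 and 0.034 m and z of low_lid in the frame of tray between -0.002 and 0.008 m and angle between each of low_lid, low_jar, tall_lid's own z axis and vertical below 0.1 rad and linear speed of each of low_lid, low_jar below 0.02 m/s and distance of low_jar from where it was at the start of the episode below 0.03 m and distance of tall_lid from where it was at the start of the episode below 0.02 m); the robot touches nothing.
It fails at once if the low jar's lid falls: faster than 0.6 m/s (a drop of about 20 mm) with no finger on it (linear speed of low_lid above 0.6 m/s and contact force between the fingers and low_lid below 0.01 N).
It fails at once if the tall narrow jar's lid is moved by more than 20 mm (distance of tall_lid from where it was at the start of the episode above 0.02 m).
It fails at once if the low jar is tipped by more than 15 degrees (angle between low_jar's own z axis and vertical above 0.26 rad).
It also fails if it takes over 40 s, if anything falls off the work surface, if the arm or the gripper's body presses on something with over 40 N, if the wrist force passes 120 N, or if a joint passes its speed limit or range.

### The arm

A 6-joint arm with a two-finger parallel gripper is mounted at the origin on a cart in front of the work surface, level with it; the furniture and walls round the work are solid. World frame = base frame: x ahead of the robot, y to its left, z up, the work surface at z = 0. Lengths are in m, angles in degrees, forces in N, time in s.
With the tool pointing down it reaches from about 0.35 to 0.875 m from the base axis. Payload 4.2 kg.
Tool frame: the origin (TCP) lies midway between the tips of the shut fingers; the grasp point (between the pads) lies 19 mm behind it; y points along the fingers, z is the direction in which the jaws open and shut, and the axes are right-handed (so a half turn about y gives the same grasp; the last joint's range is limited). The gripper opens to 87 mm and grips with 3 to 60 N. Pads are 19 mm wide; open, the fingers measure 117 mm over their backs; the gripper's body (75 mm by 190 mm) begins 51 mm behind the grasp point.
Start: joints at [-56.746, 22.042, 0.453, 0, -68.411, -14.817], TCP at [0.198, -0.593, 0.223] pointing down, gripper open.
Joint ranges: [-179.83, 179.83], [-69.29, 118.12], [-61.27, 80.66], [-181.25, 117.63], [-171.15, -9.14], [-177.46, 177.46]. Speed limits (degrees/s): [159.86, 159.86, 180, 180, 180, 180].

### API

Orientations are given as [roll, pitch, yaw] about the fixed x, y, z axes, in that order (R = Rz(yaw) Ry(pitch) Rx(roll)).
In Python, from workcell import env gives the robot as it stands. The module is installed in compiled form; this text tells all that it offers. Calls block until the motion is done:
- env.goto(position, orientation): joint-space move of the TCP to a pose.
- env.move_straight(position, rotation=None, rate=0.15, force_limit=None): straight line of the TCP; rotation=None keeps the orientation; rate is the mean speed in m/s. With force_limit (N) it stops when the force on the tool has changed by that much, and returns True; else False.
- env.set_joints(angles): joint-space move.
- env.gripper_to(opening, grasp_force=None): opening from 0.0 (shut) to 1.0 (fully open); grasp_force is the grip in N (None keeps the last); returns when the fingers have stopped.
- env.dwell(seconds).
- env.inverse_kinematics(position, orientation): joint angles nearest the present ones, or None.
- env.read_state(): the state.
- env.grab_frame(name): name is "scene" or "top" or "wrist"; returns a dict with "image" (420x560x3 uint8, blue, green, red), "fx", "fy", "cx", "cy" (pixels), "position" and "orientation" of the camera in the world. Camera axes: x right, y up, looking along -z (the intrinsics and any distortion apply to the point x, -y, -z); pixel columns grow to the right and rows downward; lengths in m; the calibration is good to about 2 mm. A picture is of the moment at which its call begins. There is no depth.
A pose or a line that the arm cannot do raises env.Unreachable and nothing moves.
- env.close_job(): hands the job in, once; it reports no verdict.
Trained networks look in a picture, given as the dict that the camera call returned (one of the last four; its "shot" number tells which), for a name from the list of things; names that differ only in an ending like _2 or _b are one class to them, and where a whole thing is asked for, a point or a joint stands for the part that bears it (a point fixed in the world has none). Each returns a list of dicts, best first, with "score" (0 to 1); they miss things now and then, are a little off and sometimes report something else, mostly with a low value. They report only what shows in the picture. A call takes as long as a camera call. They do not tell look-alikes from the thing itself.
- env.search_frame(picture, thing): "xyz" ([x, y, z] in m, in world coordinates, good to about 4 mm: the middle of the surface that is visible of it).
- env.trace(picture, thing): "mask" (420x560 bool, what is visible of it).
The state is a dict: "clock": time; "joint_positions": joint angles; "qvel": joint speeds; "joint_torque": joint torques, N m; "position": TCP position; "tool_rot": TCP orientation; "force": force on the tool from outside, world axes, zero at the start; "wrist_torque": the same for the moment, N m; "opening": opening from 0.0 (shut) to 1.0 (fully open).
Only numpy, scipy, OpenCV 4.12 (cv2) and the standard library are available. Lean on these libraries where they do the work, as an engineer would, in place of code of your own. Each camera call takes 0.05 s, during which the arm holds its last target.

## Working session

There is one attempt and no reset: what is moved stays moved. The work goes in short steps, each a Python script; the robot and the scene stay as the last script left them, time stands still between calls to the robot, and variables do not carry over. Pictures are saved under pics/ and viewed, and the job is handed in when it is done.

```bash
mkdir -p pics; python3 - <<'E'
from workcell import env
import cv2
for n in ["scene","top","wrist"]:
    f=env.grab_frame(n); cv2.imwrite(f"pics/{n}0.png",f["image"])
    print(n,f["position"],f["orientation"],f["fx"],f["cx"],f["cy"],[k for k in f])
    for t in ["low_lid","low_jar","tall_lid","tray"]:
        print(t,[(d["xyz"],round(d["score"],2)) for d in env.search_frame(f,t)])
print(env.read_state())
E
```

```text
scene [-0.0450622   0.41752595  0.6434429 ] [  49.43086438   -0.59991844 -131.26318825] 417.78459388880304 286.72541116139774 205.7122944851156 ['image', 'fx', 'fy', 'cx', 'cy', 'position', 'orientation', 'shot']
low_lid [([0.3564, -0.1318, 0.008], 0.79), ([0.4511, -0.2889, 0.0671], 0.7)]
low_jar [([0.4286, -0.2599, 0.0323], 0.89)]
tall_lid [([0.4884, 0.0165, 0.097], 0.67)]
tray [([0.4658, 0.298, 0.0022], 0.9)]
top [0.37674875 0.00749784 0.91935712] [  4.58368337  -1.43488128 -90.15528786] 387.4435379448595 278.8033656379959 212.97458586174278 ['image', 'fx', 'fy', 'cx', 'cy', 'position', 'orientation', 'shot']
low_lid [([0.4567, -0.2941, 0.0666], 0.96), ([0.3663, -0.1351, 0.0089], 0.72)]
low_jar [([0.4433, -0.2559, 0.0275], 0.56)]
tall_lid [([0.4941, 0.0119, 0.1001], 0.74)]
tray []
wrist [ 0.12127943 -0.61915619  0.38480939] [-1.69784814e+01 -3.89456994e-02  1.08413655e+02] 330.98107163521877 277.0549949480865 210.27383777360242 ['image', 'fx', 'fy', 'cx', 'cy', 'position', 'orientation', 'shot']
low_lid []
low_jar []
tall_lid []
tray []
{'clock': 0.75, 'joint_positions': array([-5.67480235e+01,  2.20384067e+01,  4.53796986e-01,  6.70402264e-05,
       -6.84119439e+01, -1.48192947e+01]), 'qvel': array([ 0.02060668,  0.06152804, -0.04714971,  0.03781186, -0.01217343,
       -0.01108183]), 'joint_torque': array([ 3.56723867e-04, -3.90372777e+01,  1.87598991e+01,  4.22348857e+00,
        1.56095118e-02, -4.02946412e-06]), 'position': array([ 0.19766383, -0.59289993,  0.22259278]), 'tool_rot': array([-9.00033477e+01, -8.21230611e-04,  1.84327065e+01]), 'force': array([0.31909926, 0.23669158, 0.75628642]), 'wrist_torque': array([0.01682358, 0.02899106, 0.02893384]), 'opening': 0.9992299280398961}
```

View pics/scene0.png

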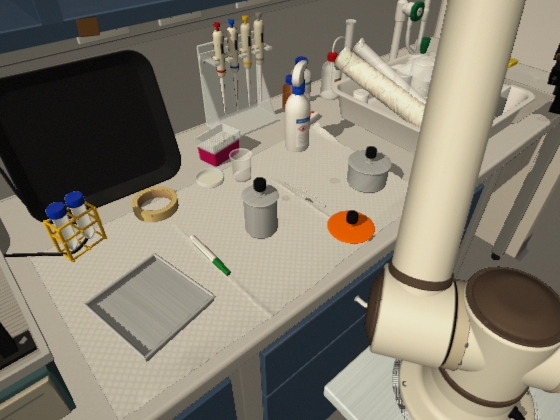

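View pics/top0.png

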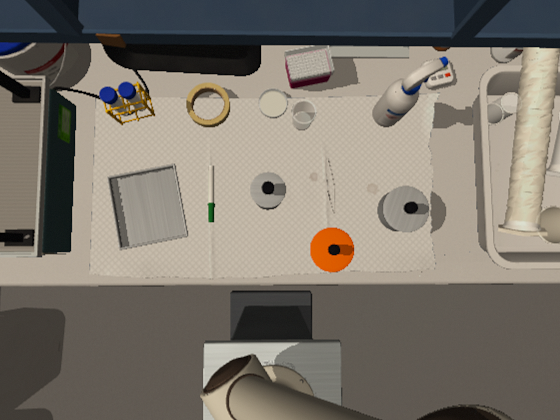

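The top view shows the low jar's lid with its knob at about (411,208), the tall lid's knob at (268,188) and the orange decoy at (333,249). The tray's corners are at about (110,180), (173,166), (187,234) and (122,249). Next I'll measure these precisely.

```bash
cat > h.py <<'E'
import numpy as np, cv2
from scipy.spatial.transform import Rotation as R
def cam(f):
    return np.array(f["position"]), R.from_euler("xyz",f["orientation"],degrees=True).as_matrix()
def proj(f,P):
    c,M=cam(f); q=(np.atleast_2d(P)-c)@M
    return np.c_[f["cx"]+f["fx"]*q[:,0]/-q[:,2], f["cy"]+f["fy"]*-q[:,1]/-q[:,2]]
def back(f,u,v,z):
    c,M=cam(f); d=M@np.array([(u-f["cx"])/f["fx"],-(v-f["cy"])/f["fy"],-1])
    return c+d*(z-c[2])/d[2]
E
python3 - <<'E'
from workcell import env
from h import *
for n in ["scene","top"]:
    f=env.grab_frame(n); im=f["image"].copy()
    g=im.max(2)
    m=env.trace(f,"low_lid"); 
    for d in m:
        k=d["mask"]; ys,xs=np.nonzero(k); print(n,"lid",d["score"],xs.min(),xs.max(),ys.min(),ys.max())
    for d in env.trace(f,"tray"):
        k=d["mask"].astype(np.uint8); c=max(cv2.findContours(k,0,2)[0],key=cv2.contourArea); r=cv2.minAreaRect(c)
        b=cv2.approxPolyDP(c,8,True)[:,0]
        print("tray",d["score"],r,[back(f,*p,0.017)[:2].round(3) for p in b], back(f,*r[0],.017))
    # knob
    x0,y0,x1,y1=(350,140,395,165) if n=="scene" else (398,195,430,222)
    nn,l,s,c=cv2.connectedComponentsWithStats((g[y0:y1,x0:x1]<45).astype(np.uint8))
    for i in range(1,nn):
        if s[i,4]>20: 
            u,v=c[i]+[x0,y0]; print("knob",u,v,s[i],back(f,u,v,0.089 if n=="scene" else 0.095))
    crop=(slice(130,210),slice(320,420)) if n=="scene" else (slice(170,250),slice(360,460))
    cv2.imwrite(f"pics/{n}_c.png",cv2.resize(im[crop],None,fx=6,fy=6,interpolation=cv2.INTER_CUBIC))
E
```

```text
scene lid 0.8 327 374 210 243
scene lid 0.71 348 390 146 174
tray 0.94 ((148.9962158203125, 301.0867919921875), (86.73847198486328, 103.93873596191406), 47.48955535888672) [array([0.561, 0.231]), array([0.537, 0.387]), array([0.361, 0.353]), array([0.392, 0.202])] [0.46318805 0.29502332 0.017     ]
knob 370.8712871287129 152.13861386138615 [ 16   7  11  12 101] [ 0.45525255 -0.29888696  0.089     ]
top lid 0.78 310 353 227 271
top lid 0.66 383 428 184 231
top lid 0.65 249 285 171 206
tray 0.71 ((146.51873779296875, 205.93533325195312), (75.53240966796875, 70.93582916259766), 79.59229278564453) [array([0.564, 0.233]), array([0.533, 0.385]), array([0.369, 0.352]), array([0.398, 0.197])] [0.46565721 0.29174141 0.017     ]
knob 410.72131147540983 207.34426229508196 [  6   7  14  12 122] [ 0.45478192 -0.29788652  0.095     ]
```

View pics/top_c.png

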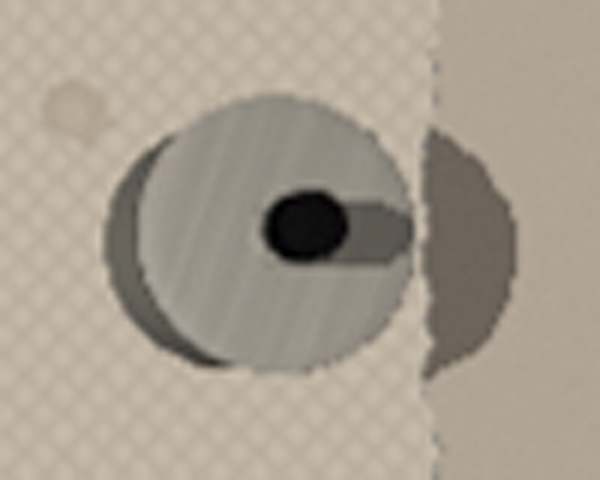

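View pics/scene_c.png

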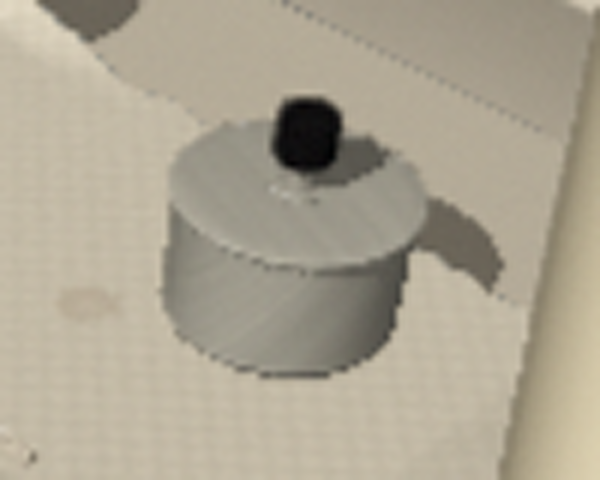

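Both views put the knob at (0.455,-0.298), agreeing to 1 mm. They put the tray centre at about (0.464,0.293), agreeing to 3 mm. I'll move above the knob and check with the wrist camera.

```bash
python3 - <<'E'
from workcell import env
from h import *
for yaw in (-30,0,18,30,60):
    print(yaw,[ (None if (q:=env.inverse_kinematics(p,[-90,0,yaw])) is None else np.round(q,0)) for p in ([.455,-.298,.071],[.455,-.298,.25],[.46,0,.25],[.464,.293,.25],[.464,.293,.019])])
env.goto([.455,-.298,.20],[-90,0,0])
s=env.read_state(); print(s["position"],s["clock"])
f=env.grab_frame("wrist"); im=f["image"].copy()
for P in ([.455,-.298,.1],[.455,-.298,.064]):
    for u,v in proj(f,P): print(u,v); cv2.circle(im,(int(u),int(v)),3,(0,0,255),1)
cv2.imwrite("pics/w1.png",im)
E
```

```text
-30 [array([ -16.,   23.,  -22.,   -0.,  -44., -104.]), array([ -16.,   13.,   -8.,   -0.,  -69., -104.]), array([  20.,    4.,  -19.,   -0.,  -67., -140.]), array([  49.,   14.,   -8.,    0.,  -69., -169.]), array([  49.,   28.,  -24.,    0.,  -38., -169.])]
0 [array([-16.,  23., -22.,  -0., -44., -74.]), array([-16.,  13.,  -8.,  -0., -69., -74.]), array([  20.,    4.,  -19.,   -0.,  -67., -110.]), array([  49.,   14.,   -8.,   -0.,  -69., -139.]), array([  49.,   28.,  -24.,   -0.,  -38., -139.])]
18 [array([-16.,  23., -22.,  -0., -44., -56.]), array([-16.,  13.,  -8.,   0., -69., -56.]), array([ 20.,   4., -19.,  -0., -67., -92.]), array([  49.,   14.,   -8.,   -0.,  -69., -121.]), array([  49.,   28.,  -24.,   -0.,  -38., -121.])]
30 [array([-16.,  23., -22.,   0., -44., -44.]), array([-16.,  13.,  -8.,   0., -69., -44.]), array([ 20.,   4., -19.,  -0., -67., -80.]), array([  49.,   14.,   -8.,   -0.,  -69., -109.]), array([  49.,   28.,  -24.,   -0.,  -38., -109.])]
60 [array([-16.,  23., -22.,   0., -44., -14.]), array([-16.,  13.,  -8.,   0., -69., -14.]), array([ 20.,   4., -19.,   0., -67., -50.]), array([ 49.,  14.,  -8.,  -0., -69., -79.]), array([ 49.,  28., -24.,  -0., -38., -79.])]
[ 0.45481368 -0.29854303  0.20008442] 2.5083
278.6337481299886 211.01510927713204
278.4380233541883 199.67527379643326
```

View pics/w1.png

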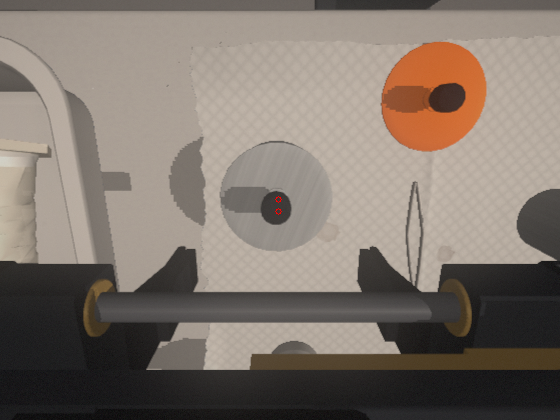

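The wrist view shows the knob at (276,207), within about 2 px (1 mm) of the prediction. The fingers straddle it clear of everything else. Descending to grasp.

```bash
python3 - <<'E'
from workcell import env
from h import *
def st(t): 
    s=env.read_state(); print(t,s["position"].round(4),s["force"].round(2),round(s["opening"],3),round(s["clock"],2))
print(env.move_straight([.4545,-.298,.071],rate=.08,force_limit=8)); st("down")
env.gripper_to(0.0,grasp_force=25); st("grip")
print(env.move_straight([.4545,-.298,.10],rate=.05)); st("lift1")
print(env.move_straight([.4545,-.298,.24],rate=.12)); env.dwell(.2); st("up")
for n in ("scene","wrist"):
    cv2.imwrite(f"pics/{n}2.png",env.grab_frame(n)["image"])
E
```

```text
False
down [ 0.4548 -0.2981  0.0715] [0.38 0.09 0.12] 0.999 4.33
grip [ 0.4545 -0.298   0.071 ] [0.17 0.45 0.11] 0.292 5.36
False
lift1 [ 0.4543 -0.2979  0.1   ] [-0.58 -0.27 -2.11] 0.291 6.09
False
up [ 0.4543 -0.2979  0.2394] [ 0.21  0.2  -2.01] 0.288 7.61
```

View pics/scene2.png

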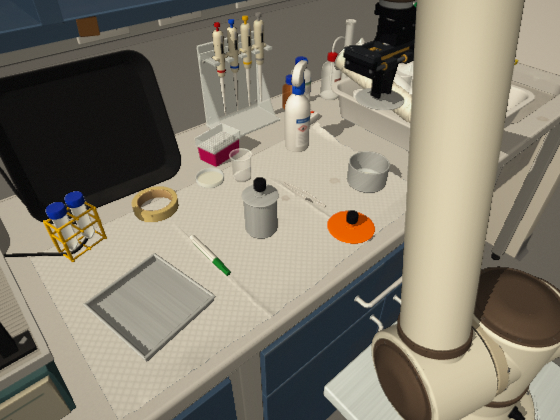

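View pics/wrist2.png

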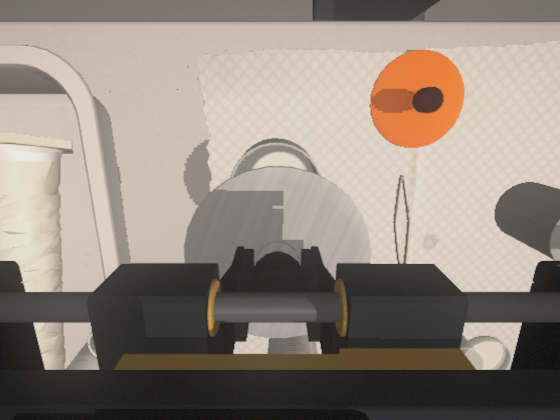

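The lid is held level (opening 25 mm, about 2 N of load). The low jar stands open at (368,173) in the scene view. Carrying the lid to the tray well above the tall jar.

```bash
python3 - <<'E'
from workcell import env
from h import *
def st(t): 
    s=env.read_state(); print(t,s["position"].round(4),s["force"].round(2),round(s["opening"],3),round(s["clock"],2))
print(env.move_straight([.4645,.293,.24],rate=.15)); st("over")
print(env.move_straight([.4645,.293,.06],rate=.1)); st("low")
f=env.grab_frame("scene"); cv2.imwrite("pics/scene3.png",f["image"])
f=env.grab_frame("top"); cv2.imwrite("pics/top3.png",f["image"])
E
```

```text
False
over [0.4645 0.2928 0.24  ] [-0.28  0.26 -2.12] 0.291 11.8
False
low [0.4648 0.2933 0.0605] [-0.23  0.75 -1.65] 0.291 13.75
```

View pics/scene3.png

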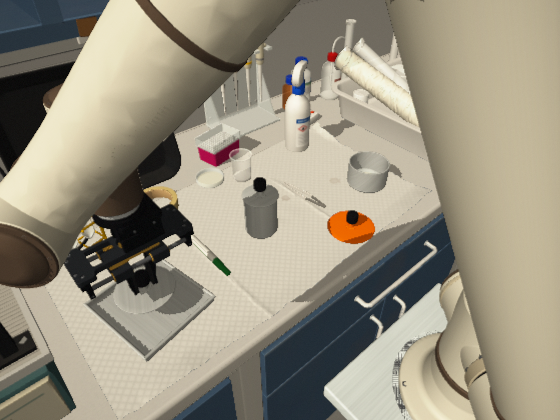

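View pics/top3.png

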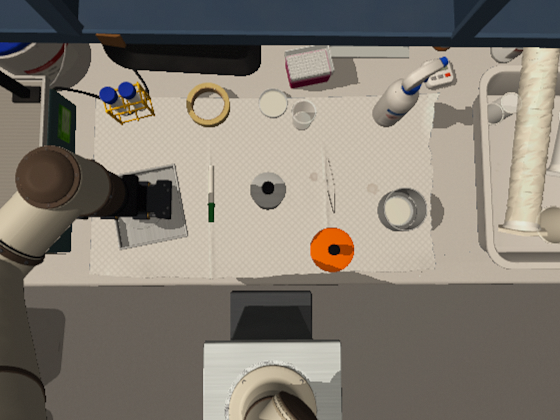

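The lid hangs level over the middle of the tray, around (140,290) in the scene view, and both jars look undisturbed. The gripper is clear of the instrument at left. Setting down with a force stop.

```bash
python3 - <<'E'
from workcell import env
from h import *
def st(t): 
    s=env.read_state(); print(t,s["position"].round(4),s["force"].round(2),round(s["opening"],3),round(s["clock"],2))
env.dwell(.2)
print(env.move_straight([.4645,.293,.028],rate=.05,force_limit=8)); st("near")
print(env.move_straight([.4645,.293,.016],rate=.015,force_limit=4)); st("touch")
env.dwell(.2); st("t2")
f=env.grab_frame("scene"); cv2.imwrite("pics/scene4.png",f["image"][220:380,60:260].repeat(3,0).repeat(3,1))
E
```

```text
False
near [0.4647 0.2931 0.0281] [ 0.61  0.57 -2.19] 0.289 14.84
True
touch [0.4644 0.2929 0.0189] [-0.49 -0.73  4.3 ] 0.292 15.45
t2 [0.4644 0.2929 0.0189] [-1.42  0.36  6.33] 0.288 15.65
```

View pics/scene4.png

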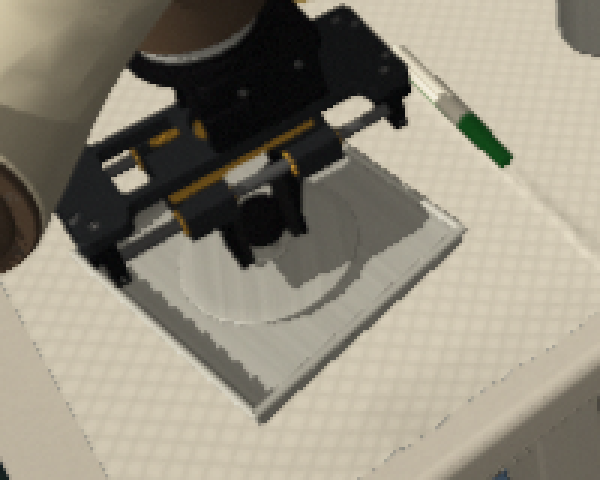

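Contact came at z=0.0189, where 0.019 was expected, and the lid lies on the floor inside the rim. Releasing and backing off.

```bash
python3 - <<'E'
from workcell import env
from h import *
def st(t): 
    s=env.read_state(); print(t,s["position"].round(4),s["force"].round(2),round(s["opening"],3),round(s["clock"],2))
env.gripper_to(0.75); st("open")
env.move_straight([.4645,.293,.22],rate=.1); st("up")
env.move_straight([.45,.03,.30],rate=.2); st("away")
f=env.grab_frame("top"); cv2.imwrite("pics/top5.png",f["image"])
for t in("low_lid","tray","low_jar","tall_lid"):print(t,[(d["xyz"],d["score"]) for d in env.search_frame(f,t)])
f=env.grab_frame("scene"); cv2.imwrite("pics/scene5.png",f["image"])
for t in("low_lid","tray","low_jar","tall_lid"):print(t,[(d["xyz"],d["score"]) for d in env.search_frame(f,t)])
E
```

```text
open [0.4637 0.2923 0.0181] [-0.81  0.72 -1.4 ] 0.746 16.64
up [0.4643 0.2928 0.2194] [0.05 0.43 0.05] 0.751 18.81
away [0.4499 0.0304 0.2997] [-0.87  0.68  0.32] 0.751 20.33
low_lid [([0.3664, -0.1368, 0.0109], 0.56)]
tray [([0.3971, 0.2092, 0.0147], 0.56)]
low_jar [([0.4604, -0.3194, 0.0273], 0.91)]
tall_lid []
low_lid [([0.3577, -0.1345, 0.0087], 0.94), ([0.4612, 0.3005, 0.0128], 0.61)]
tray [([0.4566, 0.2973, 0.0037], 0.79)]
low_jar []
tall_lid [([0.4878, 0.0168, 0.1017], 0.94)]
```

View pics/scene5.png

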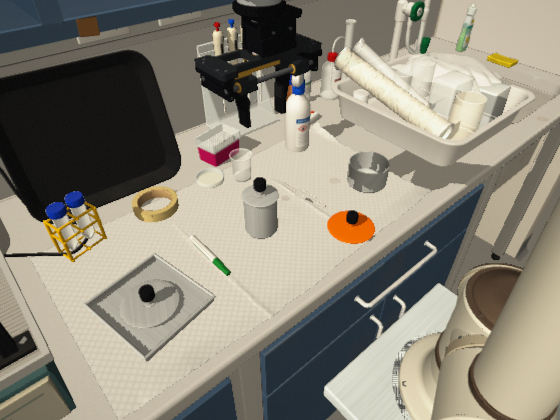

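View pics/top5.png

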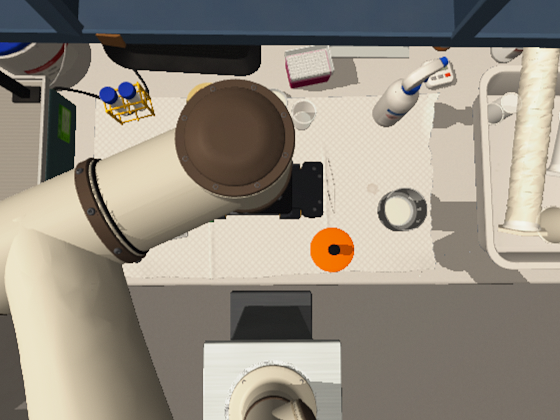

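The scene view shows the lid flat and knob up at (148,293) in mid-tray. The tall jar is closed at (260,208) and the low jar stands open at (368,173), both as at the start. The arm is clear of everything, so I'm handing in.

```bash
python3 - <<'E'
from workcell import env
env.dwell(.3); env.close_job(); print(env.read_state()["clock"])
E
```

```text
the job is handed in; nothing more can be done
the job is handed in; nothing more can be done
```

I lifted the low jar's lid off by its knob, carried it over the tall jar, set it down in the tray with a force stop, released it and backed off. The job was handed in at about 21 s of the 40 s; no verdict is reported.

**Lid:** it touched down at TCP height 18.9 mm, where 19 mm was expected. The last scene picture shows it flat and knob up in the middle of the tray. The network put it at (0.461, 0.300). My measured tray centre was about (0.464, 0.293), so it sits well within the limits.

**Jars:** the low jar stands open in the same place as before, by pixel position. The network placed the tall lid within about 5 mm in the scene view before and after, which is within its accuracy.

**Checks that failed or disagreed:**
- **Top view:** after the release the arm hid the tray and tall jar there, so the network found neither the placed lid nor the tall lid. Its tray point was off because only a corner showed.
- **Low jar:** the scene view's network did not find it at the end. The top view's network put it about 66 mm from its first reading, which had looked at the lidded jar. I trusted the pictures for its place.

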